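# Let down the falling lid of the knife case

### The job

The blue lid of the white knife case stands open, leaning back on its stop. With a fingertip push it over so that it starts to fall shut, catch it from below on the back of a finger before it reaches the rim, and let it down gently on that finger until it is fully shut, with no bang. Do not pinch or lift the lid or anything else, leave the other things where they are, and move clear at the end.

Things in the scene. Friction and masses are not known exactly. Their poses are not given: they have to be found in the camera images.
- case: Open white plastic case, fixed to the table, 160 mm (its x) by 240 mm (its y) by 70 mm high, walls 6 mm. Origin at the centre of its underside on the table; its x axis points from the front wall (tab side) to the hinge side, roughly to the robot's left (world +y), within about 0.35 rad; so the lid falls towards the robot's right.
- lid (a joint): Lid hinge, rad: 0 shut on the rim, 1.57 upright, 1.75 leaning back on its stop. The lid weighs about 0.3 kg, evenly spread: above 1.57 it sinks back to the stop, below it falls shut. The hinge is damped (0.42 N m s/rad), with almost no dry friction: once tipped it starts slowly, takes 3 to 4 s from 1.35 to the rim and, left alone, hits it at about 0.6 rad/s. Pushing it over takes a few N.
- lid_hinge (a point): Point on the hinge axis at the middle of the lid, on the lid's underside plane: 80 mm along the case's x from the case's origin, 70.5 mm above the table. The hinge axis runs along the case's y.
- lid_tab (a point): Middle of the front edge of the orange tab, on the lid's underside, 200 mm from the hinge axis (top edge while open). The blue plate is 8 mm thick, 240 mm wide, 160 mm hinge to front; the tab, 100 mm wide, 8 mm thick, carries on 40 mm past the case front, so a finger can stay under it until shut. Axes turn with the lid: x to the hinge, z out of its outer face; as the case's when shut.
- knife: Black and purple safety cutter, 26 x 135 x 18 mm, lying loose in the case; origin at the centre of its underside.
- scissors: Scissors with one orange and one grey handle, about 66 x 180 x 12 mm, lying loose in the case; origin at the pivot, underside.
- glue: White glue stick with an orange cap, upright, 34 mm across, 100 mm high, at the case's end nearest the robot (its +y side); origin at the centre of its underside.
- tape: Blue ring of tape lying flat, 90 mm across, 24 mm high, at the case's far end (its -y side); origin at the centre of its underside.
- spool: Filament spool lying flat, tan flanges, orange filament, 160 mm across, 65 mm high; origin at the centre of its underside.
- model: Cardboard model box with black spots, 120 x 150 x 94 mm high; origin at the centre of its underside.
- marker: White marker with a red cap lying flat, about 135 x 17 x 17 mm along its own x; origin on the underside, at the middle of the white part.

How it is judged:
By the outcome, as a careful person would: the job done as asked, in the order asked, and still so for the second after the job is handed in, with the robot touching nothing.
It also fails if it takes over 56 s, if anything falls off the work surface, if the arm or the gripper's body presses on something with over 40 N, if the wrist force passes 120 N, or if a joint passes its speed limit or range.

### The arm

A 6-joint arm with a two-finger parallel gripper is mounted at the origin on the work surface. World frame = base frame: x ahead of the robot, y to its left, z up, the work surface at z = 0. Lengths are in m, angles in degrees, forces in N, time in s.
With the tool pointing down it reaches from about 0.325 to 0.925 m from the base axis. Payload 3.1 kg.
Tool frame: the origin (TCP) lies midway between the tips of the shut fingers; the grasp point (between the pads) lies 19 mm behind it; z points along the fingers, y is the direction in which the jaws open and shut (so a half turn about z gives the same grasp; the last joint's range is limited). The gripper opens to 85 mm and grips with 20 to 120 N. Pads are 22 mm wide; open, the fingers measure 114 mm over their backs; the gripper's body (76 mm by 85 mm) begins 54 mm behind the grasp point. The pads swing forward as they close: fully open they stand 13 mm farther back than shut.
Start: joints at [-83.377, 12.427, 92.441, -0, 75.132, -6.429], TCP at [0.141, -0.609, 0.231] pointing down, gripper open.
Joint ranges: [-157.48, 157.48], [-44.54, 120.13], [17.64, 146.25], [-64.5, 244.5], [7.68, 150.69], [-147.95, 147.95]. Speed limits (degrees/s): [159.86, 159.86, 180, 180, 180, 180].

### API

Orientations are given as [roll, pitch, yaw] about the fixed x, y, z axes, in that order (R = Rz(yaw) Ry(pitch) Rx(roll)).
In Python, from bench import manip gives the robot as it stands.
- The arm moves only by the shell command python3 -m handwheel 'ROWS' [OPENING]. ROWS is JSON, a list of rows, each an object of numbers: "dx", "dy", "dz": the shift along the tool's x, y, z in m; "ax", "ay", "az": the turn, a rotation vector about the tool's x, y, z in rad. A call has 1 to 5 rows; each row is the pose to reach, as a shift and turn from the pose measured when the call began, along the tool's axes at that moment; what a row does not reach only later rows make up. A row lasts 1/12 s, in which the tool goes at most 41.7 mm and 7.16 degrees, less where a joint would pass 70% of its speed; a pose out of reach is approached as far as the arm can. A call with a gripper value outside its range is refused whole. OPENING is the finger opening in m, from 0 to 0.0854, set as the call begins (- or left out, the last holds). The fingers move at their own pace and stop on an object; the grip force is fixed at half the most. Time passes only in rows, so rows that repeat a pose let the fingers close. It gives the time, the measured TCP pose, the force and the opening at its end, in the units of the state.
- manip.get_obs(): the state, without advancing time (a new reading comes with each control period).
- manip.get_image(name): name is "scene" or "top" or "wrist"; returns (picture, depth): 420x560x3 uint8, blue, green, red; 420x560 float32, m along the optical axis (not along the pixel's ray), 0 where there is no reading.
- manip.camera_params(name): a dict with "camera_matrix" (3x3 intrinsics, pixels), "position" and "attitude" of the camera in the world. Camera axes: x right, y down, z forward; pixel columns grow to the right and rows downward; lengths in m; the calibration is good to about 2 mm. A picture is of the moment at which its call begins: read the wrist's pose just before it. camera_params takes no time and is no camera call; for the wrist camera it gives the pose at the moment of the call.
- manip.finish_job(): hands the job in, once; it reports no verdict.
The state is a dict: "t": time; "qpos": joint angles; "dq": joint speeds; "joint_efforts": joint torques, N m; "tcp_pos": TCP position; "tool_rot": TCP orientation; "force": force on the tool from outside, world axes, zero at the start; "ft_torque": the same for the moment, N m; "opening": finger opening in m.
Only numpy, scipy, OpenCV 4.12 (cv2) and the standard library are available. Lean on these libraries where they do the work, as an engineer would, in place of code of your own. Each camera call takes 0.05 s, during which the arm holds its last target. There are 200 camera calls.

## Working session

There is one attempt and no reset: what is moved stays moved. The work goes in short steps, Python scripts to look and compute and a shell command to move; the robot and the scene stay as the last step left them, time stands still between calls to the robot, and variables do not carry over. Pictures are saved under pics/ and viewed, about 8 in all and at most 12, crops included, and the job is handed in when it is done.

```bash
mkdir -p pics; cat > h.py <<'E'
import numpy as np,cv2
from scipy.spatial.transform import Rotation as R
from bench import manip
def cam(n):
    p=manip.camera_params(n);return p
def pts(depth,p):
    K=np.array(p['camera_matrix']);v,u=np.mgrid[:420,:560]
    c=np.stack([(u-K[0,2])/K[0,0]*depth,(v-K[1,2])/K[1,1]*depth,depth],-1)
    return c@rot(p).T+np.array(p['position'])
def rot(p):
    a=np.array(p['attitude'],float)
    if a.shape==(3,3):return a
    return R.from_euler('xyz',a,degrees=True).as_matrix()
E
python3 - <<'E'
from h import *
print(manip.get_obs())
for n in('scene','top'):
    im,d=manip.get_image(n);p=cam(n);print(n,p)
    cv2.imwrite(f'pics/{n}0.png',im);np.save(f'{n}0.npy',d)
    P=pts(d,p);print(np.nanmedian(P[...,2][d>0]))
E
```

```text
{'t': 0.0, 'qpos': array([-8.33787445e+01,  1.24793580e+01,  9.25294444e+01,  1.62352399e-03,
        7.51327437e+01, -6.42735200e+00]), 'dq': array([-0.02410777, -0.0454356 ,  0.07473128,  0.02733076, -0.04691825,
        0.03380818]), 'joint_efforts': array([-1.02941405e-03, -3.96842587e+01, -3.03851151e+01, -3.63495283e-04,
        9.70497000e-03, -4.71945469e-06]), 'tcp_pos': array([ 0.14105785, -0.60802446,  0.22993133]), 'tool_rot': array([-1.79859519e+02, -1.74033985e-02,  1.30481677e+01]), 'force': array([-0.85115652,  0.78175086,  0.50707056]), 'ft_torque': array([ 0.00550305, -0.06933651,  0.01595555]), 'opening': 0.08559508096362753}
scene {'camera_matrix': array([[380.51367737,   0.        , 281.68517783],
       [  0.        , 380.51367737, 213.28391745],
       [  0.        ,   0.        ,   1.        ]]), 'position': array([ 1.22519076, -0.04508349,  1.08229572]), 'attitude': array([-1.46896927e+02,  1.27108960e-02,  8.46069101e+01])}
-0.001958367104499259
top {'camera_matrix': array([[545.6793558 ,   0.        , 278.30485409],
       [  0.        , 545.6793558 , 206.48330666],
       [  0.        ,   0.        ,   1.        ]]), 'position': array([ 0.4812047 , -0.01390998,  1.51245843]), 'attitude': array([-175.6357763 ,   -0.41444528,  -88.59334396])}
0.00042863202351717256
```

View pics/scene0.png

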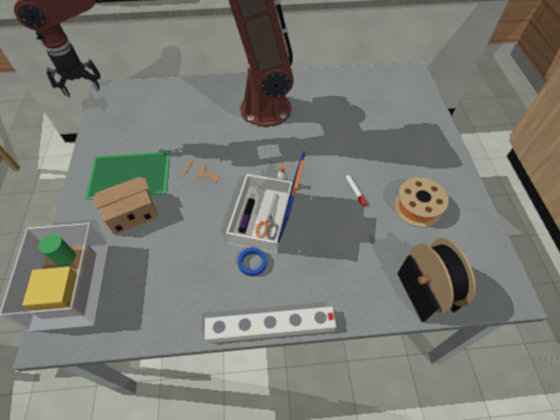

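View pics/top0.png

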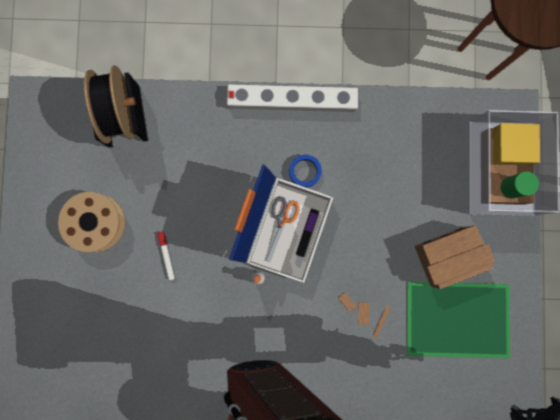

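The scene view shows the case at about (262,212) with its lid standing at (293,200); the arm base is at the top. In the top view the case is at about (290,230), the lid at (253,215), the glue at (259,279), and the gripper at the lower right corner. Next I measure them.

```bash
python3 - <<'E'
from h import *
for n in('top','scene'):
    p=cam(n);d=np.load(f'{n}0.npy');P=pts(d,p);im=cv2.imread(f'pics/{n}0.png');hsv=cv2.cvtColor(im,cv2.COLOR_BGR2HSV)
    reg=(abs(P[...,0]-.45)<.25)&(abs(P[...,1])<.25)&(d>0)
    rim=reg&(abs(P[...,2]-.07)<.006)&(hsv[...,1]<50)&(hsv[...,2]>120)
    r=P[rim]; rect=cv2.minAreaRect(r[:,:2].astype(np.float32)); print(n,'rim',rim.sum(),r[:,2].mean(),rect)
    print(cv2.boxPoints(rect))
    blue=reg&(hsv[...,0]>105)&(hsv[...,0]<125)&(hsv[...,1]>150)&(P[...,2]>.05)
    org=reg&(hsv[...,0]>5)&(hsv[...,0]<18)&(hsv[...,1]>150)&(P[...,2]>.2)
    for nm,m in(('blue',blue),('org',org)):
        q=P[m]; print(nm,len(q),q.min(0),q.max(0),q.mean(0))
    tp=reg&(hsv[...,0]>105)&(hsv[...,0]<125)&(hsv[...,1]>150)&(P[...,2]<.03)&(P[...,2]>.01)
    print('tape',P[tp].mean(0) if tp.any() else 0)
    # plane of lid
    q=P[(blue|org)]; c=q.mean(0); w=np.linalg.svd(q-c)[2][2]; print('n',w,'rms',np.std((q-c)@w))
    g=reg&(hsv[...,0]>3)&(hsv[...,0]<18)&(hsv[...,1]>130)&(P[...,2]>.08)&(P[...,2]<.11);print('glue',P[g].mean(0),g.sum())
E
```

```text
top rim 691 0.07032032290610346 ((0.5116061568260193, -0.04688176512718201), (0.16141565144062042, 0.28264033794403076), 72.16819763183594)
[[ 0.35236043 -0.08043677]
 [ 0.6214226  -0.16698796]
 [ 0.6708519  -0.01332676]
 [ 0.40178972  0.07322443]]
blue 1283 [ 0.44627101 -0.00842642  0.08601891] [0.67534404 0.0894319  0.23608507] [0.55925861 0.04023223 0.16887383]
org 301 [ 0.20635707 -0.1059191   0.23242407] [0.61319792 0.07695118 0.69300645] [0.55032721 0.05375123 0.27126884]
tape [ 0.67412604 -0.09227072  0.02430931]
n [ 0.22098813  0.97486915 -0.02818505] rms 0.017065673437042905
glue [0.40234547 0.02922614 0.10062425] 28
scene rim 485 0.0692667615477102 ((0.5182891488075256, -0.044599637389183044), (0.1611323207616806, 0.2771240472793579), 71.97418975830078)
[[ 0.3615973  -0.078334  ]
 [ 0.6251193  -0.16408876]
 [ 0.674981   -0.01086527]
 [ 0.41145897  0.07488948]]
blue 125 [ 0.45712187 -0.00136683  0.09666142] [0.68178075 0.09146859 0.23123662] [0.64117704 0.02735716 0.20296508]
org 84 [0.52690933 0.04307533 0.23574985] [0.61854054 0.07797275 0.26990247] [0.58279477 0.05837906 0.2631711 ]
tape [ 0.67571318 -0.08989242  0.02190968]
n [-0.30301109 -0.93501199  0.18421962] rms 0.0019264384124792417
glue [0.40567476 0.03173798 0.09812695] 17
```

```bash
cat >> h.py <<'E'
EX=np.array([.308,.951,0]);V=np.array([.951,-.308,0]);Z=np.array([0,0,1.])
# u along case x, v outward (-case y); hinge u=.195, lid v .405-.645, tab v .475-.575
def Rt(tilt,roll=0,yaw=0):
    """tool z tilt deg below horizontal along V, y up; yaw turns about world z, roll about tool z"""
    t=np.radians(tilt);z=np.cos(t)*V-np.sin(t)*Z;y=np.sin(t)*V+np.cos(t)*Z
    M=np.stack([np.cross(y,z),y,z],1)
    return R.from_euler('z',yaw,degrees=True).as_matrix()@M@R.from_euler('z',roll,degrees=True).as_matrix()
def st():
    o=manip.get_obs();p=np.array(o['tcp_pos']);M=R.from_euler('xyz',o['tool_rot'],degrees=True).as_matrix()
    print('t',round(o['t'],2),'u v z',np.round([p@EX,p@V,p[2]],4),'q',np.round(o['qpos'],1),'tilt',round(np.degrees(np.arcsin(-M[2,2])),1),'F(u,v,z)',np.round([o['force']@EX,o['force']@V,o['force'][2]],1))
    return p,M
def to(u,v,z,M1):
    p,M=st();d=M.T@(u*EX+v*V+z*Z-p);a=R.from_matrix(M.T@M1).as_rotvec();print('d',np.round(d,3),'a',np.round(a,3),'rows',np.ceil(max(np.linalg.norm(d)/.0417,np.degrees(np.linalg.norm(a))/7.16)))
E
python3 -c "
from h import *
to(0,.45,.33,Rt(90))"
```

```text
t 0.1 u v z [-0.5348  0.3215  0.2301] q [-83.4  12.5  92.5  -0.   75.1  -6.4] tilt 89.9 F(u,v,z) [ 0.4  0.3 -0. ]
d [ 0.386 -0.393 -0.099] a [-2.00e-03 -1.00e-03 -1.03e+00] rows 14.0
```

```bash
python3 -m handwheel '[{"dz":-0.04},{"dz":-0.08},{"dx":0.386,"dy":-0.393,"dz":-0.1,"az":-1.03},{"dx":0.386,"dy":-0.393,"dz":-0.1,"az":-1.03},{"dx":0.386,"dy":-0.393,"dz":-0.1,"az":-1.03}]' 0.0; python3 -c "
from h import *
to(0,.45,.33,Rt(90))"
```

```text
t 0.1 u v z [-0.5348  0.3215  0.2301] q [-83.4  12.5  92.5  -0.   75.1  -6.4] tilt 89.9 F(u,v,z) [ 0.4  0.3 -0. ]
d [ 0.386 -0.393 -0.099] a [-2.00e-03 -1.00e-03 -1.03e+00] rows 14.0invalid input at $[0]: expected keys dx, dy, dz, ax, ay, az
```

```bash
python3 -m handwheel '[{"dx":0,"dy":0,"dz":-0.04,"ax":0,"ay":0,"az":0},{"dx":0,"dy":0,"dz":-0.08,"ax":0,"ay":0,"az":0},{"dx":0.386,"dy":-0.393,"dz":-0.1,"ax":0,"ay":0,"az":-1.03},{"dx":0.386,"dy":-0.393,"dz":-0.1,"ax":0,"ay":0,"az":-1.03},{"dx":0.386,"dy":-0.393,"dz":-0.1,"ax":0,"ay":0,"az":-1.03}]' 0.0; python3 -c "
from h import *
to(0,.45,.33,Rt(90))"
```

```text
t: 0.52
tcp_pos: [0.2065, -0.501, 0.3154]
tool_rot: [-180.0, -0.1, 34.8]
force: [1.6, 0.8, -0.3]
opening: 0.026
t 0.52 u v z [-0.4128  0.3507  0.3154] q [-75.   -1.1  98.1   0.   83.1 -19.8] tilt 89.9 F(u,v,z) [ 1.2  1.3 -0.3]
d [ 0.389 -0.171 -0.014] a [-0.    -0.001 -0.65 ] rows 11.0
```

```bash
A='x'; python3 -m handwheel '[{"dx":0.39,"dy":-0.17,"dz":-0.02,"ax":0,"ay":0,"az":-0.65},{"dx":0.39,"dy":-0.17,"dz":-0.02,"ax":0,"ay":0,"az":-0.65},{"dx":0.39,"dy":-0.17,"dz":-0.02,"ax":0,"ay":0,"az":-0.65},{"dx":0.39,"dy":-0.17,"dz":-0.02,"ax":0,"ay":0,"az":-0.65},{"dx":0.39,"dy":-0.17,"dz":-0.02,"ax":0,"ay":0,"az":-0.65}]'; python3 -c "
from h import *
to(0,.5,.33,Rt(55))"
```

```text
t: 0.93
tcp_pos: [0.3158, -0.3225, 0.3247]
tool_rot: [-180.0, -0.1, 70.7]
force: [0.6, -0.3, -0.4]
opening: -0.0
t 0.93 u v z [-0.2094  0.3996  0.3247] q [-5.46e+01 -1.33e+01  1.08e+02  1.00e-01  8.53e+01 -3.52e+01] tilt 89.9 F(u,v,z) [-0.1  0.7 -0.4]
d [ 0.212  0.095 -0.005] a [-0.611  0.006 -0.024] rows 6.0
```

```bash
python3 -m handwheel '[{"dx":0.21,"dy":0.095,"dz":0,"ax":-0.61,"ay":0,"az":-0.02},{"dx":0.21,"dy":0.095,"dz":0,"ax":-0.61,"ay":0,"az":-0.02},{"dx":0.21,"dy":0.095,"dz":0,"ax":-0.61,"ay":0,"az":-0.02},{"dx":0.21,"dy":0.095,"dz":0,"ax":-0.61,"ay":0,"az":-0.02},{"dx":0.21,"dy":0.095,"dz":0,"ax":-0.61,"ay":0,"az":-0.02}]'; python3 - <<'E'
from h import *
p,M=st();q=np.radians(manip.get_obs()['qpos'])
D=[(.625,.230,12.45,92.5,75.13),(.542,.3154,-1.1,98.1,83.1),(.451,.3247,-13.3,108,85.3)]
A=[];b=[]
def rows(r,z,j2,j3,tool):
    j2,s,t=np.radians([j2,j2+j3,tool])
    # unknown a,L1,Lc,Ls,h,d
    return [[1,np.sin(j2),np.sin(s),np.cos(s),0,np.sin(t)],[0,np.cos(j2),np.cos(s),-np.sin(s),1,np.cos(t)]],[r,z]
for r,z,j2,j3,j5 in D:
    a_,b_=rows(r,z,j2,j3,180);A+=a_;b+=b_
o=manip.get_obs();a_,b_=rows(np.hypot(*p[:2]),p[2],o['qpos'][1],o['qpos'][2],np.degrees(np.arccos(M[2,2])));A+=a_;b+=b_
x,res,rk,sv=np.linalg.lstsq(np.array(A),b,rcond=None);print(x,res,rk,sv)
to(0,.5,.33,Rt(55))
E
```

```text
t: 1.35
tcp_pos: [0.459, -0.1718, 0.3257]
tool_rot: [144.7, 0.2, 71.7]
force: [0.5, -0.0, -0.2]
opening: 0.0001
t 1.35 u v z [-0.0221  0.4894  0.3257] q [-34.5 -32.7 127.   11.6  52.  -20.6] tilt 54.7 F(u,v,z) [ 0.1  0.5 -0.2]
[0.00517192 0.45707685 0.55869228 0.07181759 0.30813956 0.3108325 ] [3.6015705e-07] 6 [3.9630618  2.82644456 0.48568614 0.24018965 0.10495211 0.02748275]
t 1.35 u v z [-0.0221  0.4894  0.3257] q [-34.5 -32.7 127.   11.6  52.  -20.6] tilt 54.7 F(u,v,z) [ 0.1  0.5 -0.2]
d [0.022 0.011 0.002] a [ 0.006  0.007 -0.003] rows 1.0
```

```bash
cat > kin.py <<'E'
from h import *
from scipy.optimize import least_squares
S=[([.14106,-.60802,.2299],[-179.86,0,13.05],[-83.38,12.48,92.53]),([.2065,-.501,.3154],[180,-.1,34.8],[-75,-1.1,98.1]),([.3158,-.3225,.3247],[180,-.1,70.7],[-54.6,-13.3,108]),([.459,-.1718,.3257],[144.7,.2,71.7],[-34.5,-32.7,127])]
def wr(x,j2,j3):
    s=j2+j3;return x[0]+x[1]*np.sin(j2)+x[2]*np.sin(s)+x[3]*np.cos(s), x[4]+x[1]*np.cos(j2)+x[2]*np.cos(s)-x[3]*np.sin(s)
def f(x):
    e=[]
    for p,a,q in S:
        q=np.radians(q);w=np.array(p)-x[5]*R.from_euler('xyz',a,degrees=True).as_matrix()[:,2]
        r,z=wr(x,q[1],q[2]);e+=[w[0]-r*np.cos(q[0])+x[6]*np.sin(q[0]),w[1]-r*np.sin(q[0])-x[6]*np.cos(q[0]),w[2]-z]
    return e
s=least_squares(f,[0,.45,.5,0,.3,.3,.07]);x=s.x
def ik(p,M):
    w=p-x[5]*M[:,2];j1=np.arctan2(w[1],w[0])-np.arcsin(x[6]/np.hypot(*w[:2]));rw=np.sqrt(w[0]**2+w[1]**2-x[6]**2)
    g=least_squares(lambda q:np.subtract(wr(x,*q),[rw,w[2]]),np.radians([-32,127]))
    q=g.x;sm=q.sum();er=np.array([np.cos(j1),np.sin(j1),0]);el=np.array([-er[1],er[0],0])
    fz=np.sin(sm)*er+np.cos(sm)*Z; fx=np.cos(sm)*er-np.sin(sm)*Z  # forearm axis; j5 bend dir
    c=M[:,2];j5=np.degrees(np.arccos(c@fz));j4=np.degrees(np.arctan2(c@el,c@fx))
    return np.degrees([j1,q[0],q[1]]).round(1),round(j4,1),round(j5,1),'res',np.round(np.abs(g.fun).max(),3)
E
python3 - <<'E'
from kin import *
print(x.round(4),np.abs(s.fun).max())
o=manip.get_obs();p,M=st();print(ik(p,M))
for u,v,z in((0.01,.5,.05),(.01,.5,.15),(.26,.44,.22),(.2,.36,.25)):
    for t in(30,45,60): print(u,v,z,t,ik(u*EX+v*V+z*Z,Rt(t)))
for az in(30,60,90):
    for t in (10,30,45):print('yaw',az,t,ik(0.01*EX+.52*V+.05*Z,Rt(t,0,az)))
E
```

```text
[0.0007 0.4562 0.5576 0.0649 0.2981 0.3066 0.0698] 0.0004991058776489254
t 1.35 u v z [-0.0221  0.4894  0.3257] q [-34.5 -32.7 127.   11.6  52.  -20.6] tilt 54.7 F(u,v,z) [ 0.1  0.5 -0.2]
(array([-34.5, -32.8, 127. ]), np.float64(11.6), np.float64(52.0), 'res', np.float64(0.0))
0.01 0.5 0.05 30 (array([-32.8,  10.5, 148.4]), np.float64(159.7), np.float64(39.8), 'res', np.float64(0.0))
0.01 0.5 0.05 45 (array([-30.2,  -0.5, 144.2]), np.float64(132.5), np.float64(11.8), 'res', np.float64(0.0))
0.01 0.5 0.05 60 (array([-27.9,  -1.4, 136.2]), np.float64(17.9), np.float64(16.4), 'res', np.float64(0.0))
0.01 0.5 0.15 30 (array([-32.8, -17.6, 150.9]), np.float64(133.4), np.float64(17.9), 'res', np.float64(0.0))
0.01 0.5 0.15 45 (array([-30.2, -20.1, 143.3]), np.float64(35.1), np.float64(15.2), 'res', np.float64(0.0))
0.01 0.5 0.15 60 (array([-27.9, -15.3, 133.7]), np.float64(9.3), np.float64(32.3), 'res', np.float64(0.0))
0.26 0.44 0.22 30 (array([ 25.3, -15.6, 139.4]), np.float64(-83.8), np.float64(36.7), 'res', np.float64(0.0))
0.26 0.44 0.22 45 (array([ 19.6, -18.3, 133.3]), np.float64(-
[... 696 characters left out ...]
45 (array([-46.1,   6.9, 136.1]), np.float64(78.0), np.float64(37.9), 'res', np.float64(0.0))
yaw 60 10 (array([-61.2,  40.4, 118. ]), np.float64(74.0), np.float64(85.5), 'res', np.float64(0.0))
yaw 60 30 (array([-56.6,  25.6, 122.2]), np.float64(66.3), np.float64(69.3), 'res', np.float64(0.0))
yaw 60 45 (array([-50.3,  16.8, 123. ]), np.float64(55.9), np.float64(58.5), 'res', np.float64(0.0))
yaw 90 10 (array([-54. ,  47.8,  98.7]), np.float64(54.0), np.float64(100.0), 'res', np.float64(0.0))
yaw 90 30 (array([-51. ,  35.3, 104.5]), np.float64(46.7), np.float64(85.6), 'res', np.float64(0.0))
yaw 90 45 (array([-46.8,  26.7, 108.2]), np.float64(39.8), np.float64(75.1), 'res', np.float64(0.0))
```

```bash
cat >> kin.py <<'E'
def full(u,v,z,M):
    p=u*EX+v*V+z*Z;(j,j4,j5,_,e)=ik(p,M);j1,j2,j3=np.radians(j);sm=j2+j3;er=np.array([np.cos(j1),np.sin(j1),0]);el=np.array([-er[1],er[0],0])
    fz=np.sin(sm)*er+np.cos(sm)*Z;fx=np.cos(sm)*er-np.sin(sm)*Z;c,s_=np.cos(np.radians(j4)),np.sin(np.radians(j4))
    b=c*fx+s_*el;t=np.radians(j5);bx=-np.sin(t)*fz+np.cos(t)*b;z0=M[:,2];y0=-bx;x0=np.cross(y0,z0)
    j6=np.degrees(np.arctan2(-M[:,1]@x0,M[:,1]@y0));return list(j),j4,j5,round(j6,1),e
E
python3 - <<'E'
from kin import *
p,M=st();print(full(p@EX,p@V,p[2],M))
v=.525
for u,z,t in((.19,.34,90),(.28,.34,90),(.28,.245,90),(.18,.245,90),(.2,.32,90),(.05,.32,60),(-.08,.32,35),(-.08,.14,35),(.03,.14,35),(.012,.044,30),(-.12,.044,30)):
    print(u,z,t,full(u,v,z,Rt(t,0,90)))
to(.2,v,.37,Rt(90,0,90))
E
```

```text
t 1.35 u v z [-0.0221  0.4894  0.3257] q [-34.5 -32.7 127.   11.6  52.  -20.6] tilt 54.7 F(u,v,z) [ 0.1  0.5 -0.2]
([np.float64(-34.5), np.float64(-32.8), np.float64(127.0)], np.float64(11.6), np.float64(52.1), np.float64(-20.6), np.float64(0.0))
0.19 0.34 90 ([np.float64(-5.2), np.float64(0.3), np.float64(94.2)], np.float64(0.0), np.float64(85.6), np.float64(-77.3), np.float64(0.0))
0.28 0.34 90 ([np.float64(3.4), np.float64(4.9), np.float64(89.4)], np.float64(0.0), np.float64(85.7), np.float64(-68.7), np.float64(0.0))
0.28 0.245 90 ([np.float64(3.4), np.float64(8.2), np.float64(95.9)], np.float64(0.0), np.float64(76.0), np.float64(-68.7), np.float64(0.0))
0.18 0.245 90 ([np.float64(-6.3), np.float64(3.3), np.float64(101.2)], np.float64(0.0), np.float64(75.5), np.float64(-78.4), np.float64(0.0))
0.2 0.32 90 ([np.float64(-4.2), np.float64(1.2), np.float64(95.3)], np.float64(0.0), np.float64(83.5), np.float64(-76.3), np.float64(0.0))
0.05 0.32 60 ([np.float64(-36.6), np.float64(-0.7), np.float64(101.6)], np.float64(28.3), np.float64(89.6), np.float64(-111.5), np.float64(0.0))
-0.08 0.
[... 195 characters left out ...]
loat64(99.6)], np.float64(39.8), np.float64(93.6), np.float64(-141.3), np.float64(0.0))
0.03 0.14 35 ([np.float64(-47.8), np.float64(22.5), np.float64(106.9)], np.float64(45.3), np.float64(87.2), np.float64(-137.9), np.float64(0.0))
0.012 0.044 30 ([np.float64(-50.6), np.float64(36.2), np.float64(103.8)], np.float64(47.0), np.float64(85.2), np.float64(-147.1), np.float64(0.0))
-0.12 0.044 30 ([np.float64(-60.4), np.float64(41.4), np.float64(94.0)], np.float64(39.8), np.float64(93.1), np.float64(-148.8), np.float64(0.0))
t 1.35 u v z [-0.0221  0.4894  0.3257] q [-34.5 -32.7 127.   11.6  52.  -20.6] tilt 54.7 F(u,v,z) [ 0.1  0.5 -0.2]
d [ 0.222  0.054 -0.017] a [ 0.479  0.488 -1.522] rows 14.0
```

```bash
python3 - <<'E'
from kin import *
v=.525
for u,z,t in((.19,.36,90),(.28,.245,90),(-.08,.32,35),(.012,.044,30)):
    print(u,z,t,full(u,v,z,Rt(t,180,90)))
to(.2,v,.37,Rt(90,180,90))
E
```

```text
0.19 0.36 90 ([np.float64(-5.2), np.float64(-0.2), np.float64(92.5)], np.float64(0.0), np.float64(87.6), np.float64(102.7), np.float64(0.0))
0.28 0.245 90 ([np.float64(3.4), np.float64(8.2), np.float64(95.9)], np.float64(0.0), np.float64(76.0), np.float64(111.3), np.float64(0.0))
-0.08 0.32 35 ([np.float64(-56.6), np.float64(14.0), np.float64(95.2)], np.float64(42.0), np.float64(107.1), np.float64(50.5), np.float64(0.0))
0.012 0.044 30 ([np.float64(-50.6), np.float64(36.2), np.float64(103.8)], np.float64(47.0), np.float64(85.2), np.float64(32.9), np.float64(0.0))
t 1.35 u v z [-0.0221  0.4894  0.3257] q [-34.5 -32.7 127.   11.6  52.  -20.6] tilt 54.7 F(u,v,z) [ 0.1  0.5 -0.2]
d [ 0.222  0.054 -0.017] a [ 0.487 -0.478  1.511] rows 14.0
```

```bash
python3 -m handwheel '[{"dx":0,"dy":0.03,"dz":-0.03,"ax":0.05,"ay":-0.04,"az":0.12},{"dx":0.22,"dy":0.054,"dz":-0.02,"ax":0.487,"ay":-0.478,"az":1.511},{"dx":0.22,"dy":0.054,"dz":-0.02,"ax":0.487,"ay":-0.478,"az":1.511},{"dx":0.22,"dy":0.054,"dz":-0.02,"ax":0.487,"ay":-0.478,"az":1.511},{"dx":0.22,"dy":0.054,"dz":-0.02,"ax":0.487,"ay":-0.478,"az":1.511}]'; python3 -c "
from h import *
to(.28,.525,.36,Rt(90,180,90))"
```

```text
t: 1.77
tcp_pos: [0.509, -0.0779, 0.3641]
tool_rot: [154.1, -5.4, 49.4]
force: [0.0, -0.8, 1.0]
opening: -0.0004
t 1.77 u v z [0.0827 0.5081 0.3641] q [-11.9 -22.  113.8  -8.8  63.1  32.2] tilt 63.6 F(u,v,z) [-0.8  0.3  1. ]
d [ 0.187 -0.064 -0.007] a [ 0.343 -0.346  1.131] rows 10.0
```

```bash
python3 - <<'E'
from h import *
im,d=manip.get_image('top');cv2.imwrite('pics/top1.png',im[100:320,120:420]);
E
python3 -m handwheel '[{"dx":0.187,"dy":-0.064,"dz":-0.007,"ax":0.343,"ay":-0.346,"az":1.131},{"dx":0.187,"dy":-0.064,"dz":-0.007,"ax":0.343,"ay":-0.346,"az":1.131},{"dx":0.187,"dy":-0.064,"dz":-0.007,"ax":0.343,"ay":-0.346,"az":1.131},{"dx":0.187,"dy":-0.064,"dz":-0.007,"ax":0.343,"ay":-0.346,"az":1.131},{"dx":0.187,"dy":-0.064,"dz":-0.007,"ax":0.343,"ay":-0.346,"az":1.131}]'; python3 -c "
from h import *
to(.285,.525,.36,Rt(90,180,90))"
```

```text
t: 2.23
tcp_pos: [0.5834, 0.0981, 0.3626]
tool_rot: [167.2, -6.9, 17.8]
force: [0.8, -0.0, 0.3]
opening: 0.0003
t 2.23 u v z [0.273  0.5246 0.3626] q [  8.7  -1.   94.1 -11.8  78.2  83.1] tilt 75.5 F(u,v,z) [0.2 0.8 0.3]
d [ 0.007 -0.01   0.001] a [ 0.178 -0.186  0.608] rows 6.0
```

```bash
python3 -m handwheel '[{"dx":0.007,"dy":-0.01,"dz":0,"ax":0.178,"ay":-0.186,"az":0.608},{"dx":0.007,"dy":-0.01,"dz":0,"ax":0.178,"ay":-0.186,"az":0.608},{"dx":0.007,"dy":-0.01,"dz":0,"ax":0.178,"ay":-0.186,"az":0.608},{"dx":0.007,"dy":-0.01,"dz":0,"ax":0.178,"ay":-0.186,"az":0.608},{"dx":0.007,"dy":-0.01,"dz":0,"ax":0.178,"ay":-0.186,"az":0.608}]'; python3 - <<'E'
from h import *
to(.285,.525,.243,Rt(90,180,90))
im,d=manip.get_image('scene');cv2.imwrite('pics/s2.png',cv2.resize(im[100:300,200:400],None,fx=3,fy=3))
E
```

```text
t: 2.65
tcp_pos: [0.5872, 0.11, 0.3604]
tool_rot: [179.4, -0.5, -16.1]
force: [0.1, -0.0, -0.2]
opening: -0.0004
t 2.65 u v z [0.2855 0.5246 0.3604] q [  4.2   4.7  87.5  -0.7  87.6 110.3] tilt 89.3 F(u,v,z) [-0.   0.1 -0.2]
d [-0.001 -0.     0.117] a [ 0.009 -0.009  0.033] rows 3.0
```

View pics/s2.png

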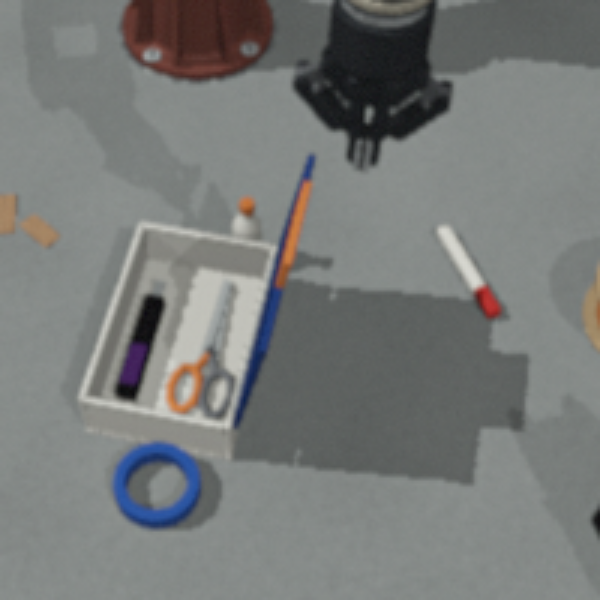

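The crop shows the lid still open and the shut fingertips at (363,160) behind and above it, clear of everything. I'll lower the fingers behind the tab.

```bash
python3 -m handwheel '[{"dx":0,"dy":0,"dz":0.04,"ax":0.009,"ay":-0.009,"az":0.033},{"dx":0,"dy":0,"dz":0.08,"ax":0.009,"ay":-0.009,"az":0.033},{"dx":0,"dy":0,"dz":0.117,"ax":0.009,"ay":-0.009,"az":0.033},{"dx":0,"dy":0,"dz":0.117,"ax":0.009,"ay":-0.009,"az":0.033}]'; python3 -c "
from h import *
to(.2,.525,.243,Rt(90,180,90))"
```

```text
t: 3.03
tcp_pos: [0.5818, 0.1062, 0.2326]
tool_rot: [179.6, 1.0, -18.2]
force: [-1.2, 0.6, -1.7]
opening: 0.0002
t 3.03 u v z [0.2802 0.5206 0.2326] q [  3.6   9.   96.2  -0.   75.8 111.7] tilt 88.9 F(u,v,z) [ 0.2 -1.4 -1.7]
d [ 0.004  0.08  -0.01 ] a [ 0.008  0.018 -0.004] rows 2.0
```

```bash
python3 -m handwheel '[{"dx":0.004,"dy":0.012,"dz":-0.006,"ax":0,"ay":0,"az":0},{"dx":0.004,"dy":0.024,"dz":-0.008,"ax":0,"ay":0,"az":0},{"dx":0.004,"dy":0.036,"dz":-0.008,"ax":0,"ay":0,"az":0},{"dx":0.004,"dy":0.046,"dz":-0.008,"ax":0,"ay":0,"az":0},{"dx":0.004,"dy":0.056,"dz":-0.008,"ax":0,"ay":0,"az":0}]'; cat > lid.py <<'E'
from h import *
def lid(n='top',save=None):
    im,d=manip.get_image(n);p=cam(n);P=pts(d,p);h=cv2.cvtColor(im,cv2.COLOR_BGR2HSV)
    U=P@EX;W=P@V;z=P[...,2]
    m=(d>0)&(h[...,1]>130)&(W>.42)&(W<.63)&(z>.078)&(z<.3)&(U>-.03)&(U<.26)&(((h[...,0]>105)&(h[...,0]<125))|((h[...,0]>5)&(h[...,0]<18)))
    if save:cv2.imwrite(save,im)
    if m.sum()<20:print('lid: few',m.sum());return
    th=np.arctan2(z[m]-.0705,.195-U[m]);i=np.hypot(z[m]-.0705,.195-U[m])>.1
    print(n,'lid theta',np.median(th[i]).round(3),i.sum(),'zmax',np.percentile(z[m],98).round(3),'umin',np.percentile(U[m],2).round(3))
E
python3 -c "
from lid import *
lid();lid('scene')
to(.185,.525,.243,Rt(90,180,90))"
```

```text
t: 3.45
tcp_pos: [0.57, 0.0506, 0.2445]
tool_rot: [179.7, 0.7, -18.2]
force: [1.1, 1.6, 1.3]
opening: 0.0003
top lid theta 1.597 209 zmax 0.273 umin 0.194
scene lid theta 1.657 203 zmax 0.286 umin 0.204
t 3.55 u v z [0.2224 0.5257 0.243 ] q [ -1.9   5.9  98.5  -0.2  76.4 106.4] tilt 89.1 F(u,v,z) [-0.1  0.7  1.2]
d [-0.001  0.038  0.   ] a [ 0.008  0.014 -0.006] rows 1.0
```

```bash
python3 -m handwheel '[{"dx":0,"dy":0.01,"dz":0,"ax":0,"ay":0,"az":0},{"dx":0,"dy":0.02,"dz":0,"ax":0,"ay":0,"az":0},{"dx":0,"dy":0.03,"dz":0,"ax":0,"ay":0,"az":0},{"dx":0,"dy":0.038,"dz":0,"ax":0,"ay":0,"az":0},{"dx":0,"dy":0.038,"dz":0,"ax":0,"ay":0,"az":0}]'; python3 -c "
from lid import *
lid();
to(.20,.525,.33,Rt(90,180,90));to(-.09,.525,.33,Rt(35,180,90))"
```

```text
t: 3.97
tcp_pos: [0.5562, 0.0117, 0.2431]
tool_rot: [179.4, 0.8, -18.4]
force: [-0.1, 0.2, -0.1]
opening: -0.0001
top lid theta 1.416 273 zmax 0.27 umin 0.158
t 4.02 u v z [0.1832 0.5254 0.2431] q [ -5.8   4.2 100.4  -0.3  76.3 102.7] tilt 89.0 F(u,v,z) [0.6 0.1 0.6]
d [-0.002 -0.016 -0.087] a [ 0.009  0.015 -0.007] rows 3.0
t 4.02 u v z [0.1832 0.5254 0.2431] q [ -5.8   4.2 100.4  -0.3  76.3 102.7] tilt 89.0 F(u,v,z) [0.6 0.1 0.6]
d [-0.     0.274 -0.084] a [ 0.969  0.01  -0.014] rows 8.0
```

```bash
python3 -m handwheel '[{"dx":0,"dy":-0.016,"dz":-0.02,"ax":0,"ay":0,"az":0},{"dx":0,"dy":-0.016,"dz":-0.06,"ax":0,"ay":0,"az":0},{"dx":0,"dy":0,"dz":-0.095,"ax":0.05,"ay":0,"az":0},{"dx":0,"dy":0.27,"dz":-0.09,"ax":0.97,"ay":0.01,"az":-0.014},{"dx":0,"dy":0.27,"dz":-0.09,"ax":0.97,"ay":0.01,"az":-0.014}]'; python3 -c "
from lid import *
lid();
to(-.09,.525,.33,Rt(35,180,90))"
```

```text
t: 4.43
tcp_pos: [0.5345, -0.065, 0.343]
tool_rot: [-163.1, -0.1, -17.7]
force: [0.0, -0.9, -2.1]
opening: 0.0003
top lid theta 1.373 794 zmax 0.268 umin 0.149
t 4.48 u v z [0.0812 0.529  0.338 ] q [-26.2  -3.1  99.   16.4  86.6  82. ] tilt 73.4 F(u,v,z) [-21.9   2.5  -2. ]
d [ 0.     0.166 -0.041] a [ 0.671 -0.01  -0.025] rows 6.0
```

```bash
python3 -m handwheel '[{"dx":0,"dy":0.166,"dz":-0.041,"ax":0.67,"ay":-0.01,"az":-0.025},{"dx":0,"dy":0.166,"dz":-0.041,"ax":0.67,"ay":-0.01,"az":-0.025},{"dx":0,"dy":0.166,"dz":-0.041,"ax":0.67,"ay":-0.01,"az":-0.025},{"dx":0,"dy":0.166,"dz":-0.041,"ax":0.67,"ay":-0.01,"az":-0.025},{"dx":0,"dy":0.166,"dz":-0.041,"ax":0.67,"ay":-0.01,"az":-0.025}]'; python3 -c "
from lid import *
lid();
to(-.08,.525,.14,Rt(35,180,90))"
```

```text
t: 4.9
tcp_pos: [0.4701, -0.2511, 0.3303]
tool_rot: [-127.4, -0.1, -18.2]
force: [1.2, 0.5, 0.7]
opening: -0.0004
top lid theta 1.316 985 zmax 0.266 umin 0.138
t 4.95 u v z [-0.0984  0.5235  0.3226] q [-57.6  13.9  94.   40.3 107.3  51.2] tilt 36.9 F(u,v,z) [-4.2 -0.1 -6.3]
d [0.003 0.135 0.124] a [ 0.033 -0.003 -0.016] rows 5.0
```

```bash
python3 -m handwheel '[{"dx":0.003,"dy":0.135,"dz":0.1,"ax":0.033,"ay":0,"az":-0.016},{"dx":0.003,"dy":0.135,"dz":0.1,"ax":0.033,"ay":0,"az":-0.016},{"dx":0.003,"dy":0.135,"dz":0.1,"ax":0.033,"ay":0,"az":-0.016},{"dx":0.003,"dy":0.135,"dz":0.1,"ax":0.033,"ay":0,"az":-0.016},{"dx":0.003,"dy":0.135,"dz":0.1,"ax":0.033,"ay":0,"az":-0.016}]'; python3 -c "
from lid import *
lid();
to(.035,.525,.15,Rt(35,180,90))"
```

```text
t: 5.37
tcp_pos: [0.4656, -0.2529, 0.1472]
tool_rot: [-124.8, 0.6, -18.0]
force: [-1.3, 1.4, -0.3]
opening: 0.0002
top lid theta 1.241 1186 zmax 0.26 umin 0.124
t 5.42 u v z [-0.0971  0.5214  0.149 ] q [-58.   27.2  98.7  39.1  95.6  39.1] tilt 34.7 F(u,v,z) [-0.3 -0.6 -0.1]
d [ 0.003 -0.076  0.108] a [-0.005  0.004 -0.009] rows 4.0
```

```bash
python3 -m handwheel '[{"dx":0.003,"dy":-0.02,"dz":0.03,"ax":0,"ay":0,"az":0},{"dx":0.003,"dy":-0.04,"dz":0.06,"ax":0,"ay":0,"az":0},{"dx":0.003,"dy":-0.06,"dz":0.085,"ax":0,"ay":0,"az":0},{"dx":0.003,"dy":-0.076,"dz":0.108,"ax":0,"ay":0,"az":0},{"dx":0.003,"dy":-0.076,"dz":0.108,"ax":0,"ay":0,"az":0}]'; python3 -c "
from lid import *
lid(save='pics/c.png');lid('scene')
to(.045,.525,.155,Rt(35,180,90))"
```

```text
t: 5.83
tcp_pos: [0.5109, -0.1239, 0.1529]
tool_rot: [-124.6, 0.4, -17.7]
force: [0.5, 0.8, 0.1]
opening: -0.0
top lid theta 1.141 1466 zmax 0.252 umin 0.106
scene lid theta 1.152 1076 zmax 0.248 umin 0.11
t 5.93 u v z [0.0357 0.5254 0.1523] q [-47.1  21.1 107.   45.6  88.1  43.7] tilt 34.8 F(u,v,z) [-0.9  0.6  0.6]
d [-0.001 -0.007  0.006] a [-0.004  0.004 -0.004] rows 1.0
```

Finger in place, lid at about 1.1 rad. I'll wait here, with small rows toward the catch point.

```bash
python3 -m handwheel '[{"dx":0,"dy":-0.007,"dz":0.006,"ax":0,"ay":0,"az":0},{"dx":0,"dy":-0.007,"dz":0.006,"ax":0,"ay":0,"az":0},{"dx":0,"dy":-0.007,"dz":0.006,"ax":0,"ay":0,"az":0},{"dx":0,"dy":-0.007,"dz":0.006,"ax":0,"ay":0,"az":0},{"dx":0,"dy":-0.007,"dz":0.006,"ax":0,"ay":0,"az":0}]'; python3 -c "
from lid import *
lid()
st()"; python3 -m handwheel '[{"dx":0,"dy":0,"dz":0,"ax":0,"ay":0,"az":0},{"dx":0,"dy":0,"dz":0,"ax":0,"ay":0,"az":0},{"dx":0,"dy":0,"dz":0,"ax":0,"ay":0,"az":0}]'; python3 -c "
from lid import *
lid()
st()"
```

```text
t: 6.35
tcp_pos: [0.5138, -0.1202, 0.1547]
tool_rot: [-124.8, 0.3, -17.9]
force: [-0.4, -0.0, -0.6]
opening: 0.0001
top lid theta 0.99 1839 zmax 0.236 umin 0.08
t 6.4 u v z [0.0441 0.5256 0.1546] q [-46.4  20.6 107.4  46.1  87.7  44.2] tilt 34.8 F(u,v,z) [ 0.3 -0.2 -0.1]
t: 6.65
tcp_pos: [0.5136, -0.1202, 0.1544]
tool_rot: [-124.8, 0.4, -17.9]
force: [-0.4, -0.4, -0.5]
opening: 0.0
top lid theta 0.884 2041 zmax 0.222 umin 0.065
t 6.7 u v z [0.0439 0.5255 0.1544] q [-46.4  20.6 107.4  46.1  87.7  44.2] tilt 34.8 F(u,v,z) [-0.7 -0.1 -0.1]
```

```bash
python3 -m handwheel '[{"dx":0,"dy":0,"dz":0,"ax":0,"ay":0,"az":0},{"dx":0,"dy":0,"dz":0,"ax":0,"ay":0,"az":0},{"dx":0,"dy":0,"dz":0,"ax":0,"ay":0,"az":0},{"dx":0,"dy":0,"dz":0,"ax":0,"ay":0,"az":0},{"dx":0,"dy":0,"dz":0,"ax":0,"ay":0,"az":0}]'; python3 -c "
from lid import *
lid()
st()"; python3 -m handwheel '[{"dx":0,"dy":0,"dz":0,"ax":0,"ay":0,"az":0},{"dx":0,"dy":0,"dz":0,"ax":0,"ay":0,"az":0},{"dx":0,"dy":0,"dz":0,"ax":0,"ay":0,"az":0}]'; python3 -c "
from lid import *
lid()
st()"
```

```text
t: 7.12
tcp_pos: [0.5137, -0.1201, 0.1544]
tool_rot: [-124.8, 0.4, -17.9]
force: [-0.5, 0.4, -0.5]
opening: 0.0001
top lid theta 0.684 2335 zmax 0.193 umin 0.039
t 7.17 u v z [0.044  0.5255 0.1544] q [-46.4  20.6 107.4  46.1  87.7  44.2] tilt 34.8 F(u,v,z) [-0.4  0.5 -0.2]
t: 7.42
tcp_pos: [0.5136, -0.1203, 0.1542]
tool_rot: [-124.8, 0.4, -17.9]
force: [-0.4, -0.6, -0.8]
opening: -0.0003
top lid theta 0.645 2357 zmax 0.186 umin 0.034
t 7.47 u v z [0.0439 0.5255 0.1543] q [-46.4  20.6 107.4  46.1  87.7  44.2] tilt 34.8 F(u,v,z) [-0.7  0.4 -0.1]
```

```bash
python3 -m handwheel '[{"dx":0,"dy":0,"dz":0,"ax":0,"ay":0,"az":0},{"dx":0,"dy":0,"dz":0,"ax":0,"ay":0,"az":0},{"dx":0,"dy":0,"dz":0,"ax":0,"ay":0,"az":0}]'; python3 -c "
from lid import *
lid();lid('scene',save='pics/s3f.png')
im=cv2.imread('pics/s3f.png');cv2.imwrite('pics/s3.png',cv2.resize(im[100:300,180:380],None,fx=3,fy=3))
to(.012,.525,.044,Rt(30,180,90))"
```

```text
t: 7.72
tcp_pos: [0.5136, -0.1203, 0.1542]
tool_rot: [-124.8, 0.4, -18.0]
force: [0.4, -1.2, -0.4]
opening: 0.0004
top lid theta 0.645 2363 zmax 0.186 umin 0.034
scene lid theta 0.658 1350 zmax 0.184 umin 0.04
t 7.82 u v z [0.0438 0.5255 0.1542] q [-46.4  20.6 107.4  46.1  87.7  44.2] tilt 34.8 F(u,v,z) [-1.4  0.9 -1.3]
d [-0.     0.109  0.037] a [ 0.084  0.003 -0.006] rows 3.0
```

View pics/s3.png

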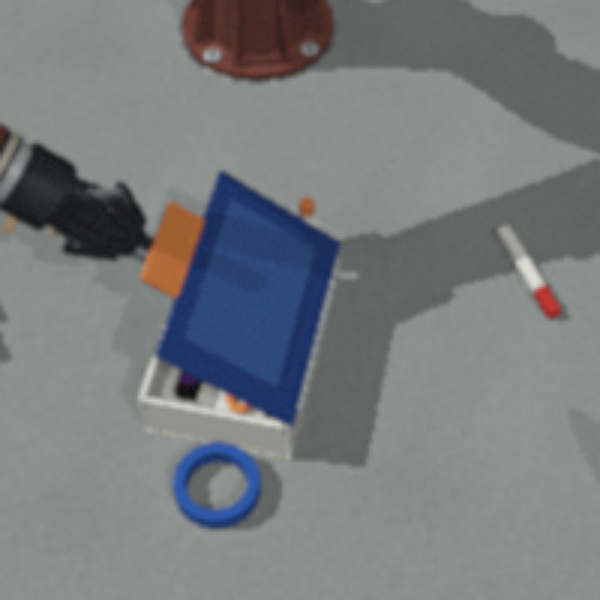

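The crop shows the orange tab at (175,250) resting on the finger at (145,245), with the lid half open and steady at about 0.62 rad. So it's caught, and I'll lower it slowly.

```bash
python3 -m handwheel '[{"dx":0,"dy":0.003,"dz":0,"ax":0,"ay":0,"az":0},{"dx":0,"dy":0.007,"dz":0,"ax":0,"ay":0,"az":0},{"dx":0,"dy":0.011,"dz":0.001,"ax":0,"ay":0,"az":0},{"dx":0,"dy":0.015,"dz":0.001,"ax":0,"ay":0,"az":0},{"dx":0,"dy":0.019,"dz":0.002,"ax":0,"ay":0,"az":0}]'; python3 -m handwheel '[{"dx":0,"dy":0.004,"dz":0,"ax":0,"ay":0,"az":0},{"dx":0,"dy":0.008,"dz":0,"ax":0,"ay":0,"az":0},{"dx":0,"dy":0.012,"dz":0.001,"ax":0,"ay":0,"az":0},{"dx":0,"dy":0.016,"dz":0.001,"ax":0,"ay":0,"az":0},{"dx":0,"dy":0.020,"dz":0.002,"ax":0,"ay":0,"az":0}]';python3 -c "
from lid import *
lid()
to(.012,.525,.095,Rt(35,180,90))"
```

```text
t: 8.23
tcp_pos: [0.5106, -0.1293, 0.1371]
tool_rot: [-124.8, 0.4, -18.0]
force: [0.2, -2.0, -0.2]
opening: -0.0001
t: 8.65
tcp_pos: [0.5073, -0.1388, 0.1191]
tool_rot: [-124.8, 0.4, -18.0]
force: [-0.1, -1.2, -0.0]
opening: 0.0002
top lid theta 0.447 2496 zmax 0.152 umin 0.016
t 8.7 u v z [0.0241 0.525  0.1183] q [-48.2  24.8 106.6  45.1  86.3  40.9] tilt 34.8 F(u,v,z) [-1.3  0.3 -1. ]
d [-0.     0.026  0.003] a [-0.003  0.004 -0.007] rows 1.0
```

```bash
python3 -m handwheel '[{"dx":0,"dy":0.004,"dz":0,"ax":0,"ay":0,"az":0},{"dx":0,"dy":0.008,"dz":0,"ax":0,"ay":0,"az":0},{"dx":0,"dy":0.012,"dz":0.001,"ax":0,"ay":0,"az":0},{"dx":0,"dy":0.016,"dz":0.001,"ax":0,"ay":0,"az":0},{"dx":0,"dy":0.020,"dz":0.002,"ax":0,"ay":0,"az":0}]'; python3 -m handwheel '[{"dx":0,"dy":0.003,"dz":0,"ax":0,"ay":0,"az":0},{"dx":0,"dy":0.006,"dz":0.001,"ax":0,"ay":0,"az":0},{"dx":0,"dy":0.006,"dz":0.001,"ax":0,"ay":0,"az":0}]';python3 -c "
from lid import *
lid()
lid('scene',save='pics/s4f.png')
to(.012,.525,.041,Rt(35,180,90))"
```

```text
t: 9.12
tcp_pos: [0.5039, -0.1484, 0.1004]
tool_rot: [-124.8, 0.4, -18.0]
force: [-0.3, 0.0, -0.0]
opening: -0.0001
t: 9.37
tcp_pos: [0.5029, -0.1511, 0.0941]
tool_rot: [-124.9, 0.5, -18.0]
force: [-0.0, 0.3, -1.6]
opening: -0.0001
top lid theta 0.303 2470 zmax 0.126 umin 0.007
scene lid theta 0.305 1330 zmax 0.124 umin 0.013
t 9.47 u v z [0.0113 0.5248 0.0947] q [-49.3  27.7 105.8  44.5  85.4  38.9] tilt 34.9 F(u,v,z) [-0.7 -0.4 -0.9]
d [0.    0.044 0.031] a [-0.002  0.004 -0.007] rows 2.0
```

```bash
python3 -m handwheel '[{"dx":0,"dy":0.0025,"dz":0.0017,"ax":0,"ay":0,"az":0},{"dx":0,"dy":0.005,"dz":0.0035,"ax":0,"ay":0,"az":0},{"dx":0,"dy":0.0075,"dz":0.0052,"ax":0,"ay":0,"az":0},{"dx":0,"dy":0.01,"dz":0.007,"ax":0,"ay":0,"az":0},{"dx":0,"dy":0.0125,"dz":0.0087,"ax":0,"ay":0,"az":0}]';python3 -m handwheel '[{"dx":0,"dy":0.0025,"dz":0.0017,"ax":0,"ay":0,"az":0},{"dx":0,"dy":0.005,"dz":0.0035,"ax":0,"ay":0,"az":0},{"dx":0,"dy":0.0075,"dz":0.0052,"ax":0,"ay":0,"az":0},{"dx":0,"dy":0.01,"dz":0.007,"ax":0,"ay":0,"az":0},{"dx":0,"dy":0.0125,"dz":0.0087,"ax":0,"ay":0,"az":0}]';python3 -c "
from lid import *
lid()
to(.012,.525,.039,Rt(35,180,90))"
```

```text
t: 9.88
tcp_pos: [0.5029, -0.1511, 0.0792]
tool_rot: [-124.9, 0.4, -18.0]
force: [-1.0, -2.2, -1.1]
opening: 0.0005
t: 10.3
tcp_pos: [0.5028, -0.1511, 0.0636]
tool_rot: [-124.9, 0.4, -18.0]
force: [-1.1, -2.3, -0.0]
opening: 0.0001
top lid theta 0.167 2461 zmax 0.101 umin 0.002
t 10.35 u v z [0.0112 0.5245 0.063 ] q [-49.3  31.  105.5  44.7  83.2  36.7] tilt 34.9 F(u,v,z) [-1.5  0.2 -1.4]
d [0.    0.019 0.014] a [-0.002  0.004 -0.008] rows 1.0
```

```bash
python3 -m handwheel '[{"dx":0,"dy":0.0015,"dz":0.001,"ax":0,"ay":0,"az":0},{"dx":0,"dy":0.003,"dz":0.002,"ax":0,"ay":0,"az":0},{"dx":0,"dy":0.0045,"dz":0.003,"ax":0,"ay":0,"az":0},{"dx":0,"dy":0.006,"dz":0.004,"ax":0,"ay":0,"az":0},{"dx":0,"dy":0.0075,"dz":0.005,"ax":0,"ay":0,"az":0}]';python3 -m handwheel '[{"dx":0,"dy":0.001,"dz":0.0007,"ax":0,"ay":0,"az":0},{"dx":0,"dy":0.002,"dz":0.0014,"ax":0,"ay":0,"az":0},{"dx":0,"dy":0.003,"dz":0.002,"ax":0,"ay":0,"az":0},{"dx":0,"dy":0.004,"dz":0.0028,"ax":0,"ay":0,"az":0},{"dx":0,"dy":0.005,"dz":0.0035,"ax":0,"ay":0,"az":0}]';python3 -c "
from lid import *
lid()
to(.012,.525,.039,Rt(35,180,90))"
```

```text
t: 10.77
tcp_pos: [0.5026, -0.1514, 0.0538]
tool_rot: [-124.9, 0.5, -18.0]
force: [-0.1, -2.8, -0.9]
opening: 0.0001
t: 11.18
tcp_pos: [0.5025, -0.1515, 0.0476]
tool_rot: [-124.9, 0.4, -18.0]
force: [0.2, -3.5, -1.7]
opening: 0.0002
top lid theta 0.091 2294 zmax 0.089 umin -0.0
t 11.23 u v z [0.0107 0.5245 0.0474] q [-49.4  32.7 105.3  44.8  82.1  35.7] tilt 34.9 F(u,v,z) [-2.5  0.6 -0.8]
d [0.    0.006 0.006] a [-0.001  0.003 -0.008] rows 1.0
```

```bash
python3 -m handwheel '[{"dx":0,"dy":0.0008,"dz":0.0006,"ax":0,"ay":0,"az":0},{"dx":0,"dy":0.0016,"dz":0.0011,"ax":0,"ay":0,"az":0},{"dx":0,"dy":0.0025,"dz":0.0017,"ax":0,"ay":0,"az":0},{"dx":0,"dy":0.0033,"dz":0.0023,"ax":0,"ay":0,"az":0},{"dx":0,"dy":0.0041,"dz":0.0029,"ax":0,"ay":0,"az":0}]';python3 -m handwheel '[{"dx":0,"dy":0.0008,"dz":0.0006,"ax":0,"ay":0,"az":0},{"dx":0,"dy":0.0016,"dz":0.0011,"ax":0,"ay":0,"az":0},{"dx":0,"dy":0.0025,"dz":0.0017,"ax":0,"ay":0,"az":0},{"dx":0,"dy":0.0033,"dz":0.0023,"ax":0,"ay":0,"az":0},{"dx":0,"dy":0.0041,"dz":0.0029,"ax":0,"ay":0,"az":0}]';python3 -c "
from lid import *
lid()
to(.012,.525,.039,Rt(35,180,90))"
```

```text
t: 11.65
tcp_pos: [0.5025, -0.1512, 0.0425]
tool_rot: [-124.9, 0.5, -18.0]
force: [0.6, -0.8, -0.4]
opening: -0.0001
t: 12.07
tcp_pos: [0.5025, -0.1508, 0.0374]
tool_rot: [-124.8, 0.5, -18.0]
force: [0.2, 0.3, 0.3]
opening: 0.0
top lid theta 0.078 1782 zmax 0.087 umin 0.001
t 12.12 u v z [0.0113 0.5242 0.0372] q [-49.3  33.8 105.1  44.9  81.5  35. ] tilt 34.9 F(u,v,z) [-0.2  0.1  1.5]
d [ 0.    -0.002 -0.   ] a [-0.003  0.004 -0.008] rows 1.0
```

```bash
cat > shut.py <<'E'
from h import *
def chk(n,save):
    im,d=manip.get_image(n);p=cam(n);P=pts(d,p);U=P@EX;W=P@V;z=P[...,2];cv2.imwrite(save,cv2.resize(im[100:300,180:380],None,fx=3,fy=3))
    for a,b in((0.002,.03),(.045,.08),(.08,.12),(.12,.15),(.15,.185)):
        m=(d>0)&(U>a)&(U<b)&(W>.49)&(W<.56);print(n,a,np.median(z[m]).round(4),end=' ')
    print()
E
python3 -c "
from shut import *
chk('top','pics/t5.png');chk('scene','pics/s5.png');st()"
```

```text
top 0.002 0.0793 top 0.045 0.0807 top 0.08 0.0805 top 0.12 0.0806 top 0.15 0.0799 
scene 0.002 0.0778 scene 0.045 0.0794 scene 0.08 0.0798 scene 0.12 0.0795 scene 0.15 0.0791 
t 12.22 u v z [0.0112 0.5243 0.0374] q [-49.3  33.8 105.1  44.9  81.5  35. ] tilt 34.9 F(u,v,z) [-0.9  0.1 -0.2]
```

View pics/s5.png

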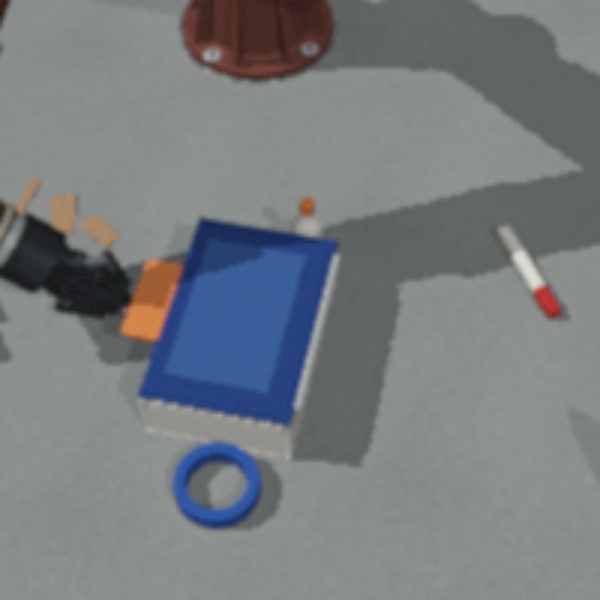

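The crop shows the lid flat and closed on the case. The depth profile is level at 78–81 mm from tab to hinge, and the contact force is gone. I'll withdraw from under the tab along −u.

```bash
python3 -m handwheel '[{"dx":0,"dy":0.006,"dz":-0.002,"ax":0,"ay":0,"az":0},{"dx":0,"dy":0.014,"dz":-0.014,"ax":0,"ay":0,"az":0},{"dx":0,"dy":0.026,"dz":-0.031,"ax":0,"ay":0,"az":0},{"dx":0,"dy":0.043,"dz":-0.055,"ax":0,"ay":0,"az":0},{"dx":0,"dy":0.06,"dz":-0.08,"ax":0,"ay":0,"az":0}]';python3 -m handwheel '[{"dx":0,"dy":0.01,"dz":-0.02,"ax":0,"ay":0,"az":0},{"dx":0,"dy":0,"dz":-0.05,"ax":0,"ay":0,"az":0},{"dx":0,"dy":-0.02,"dz":-0.07,"ax":0,"ay":0,"az":0},{"dx":0,"dy":-0.03,"dz":-0.08,"ax":0,"ay":0,"az":0},{"dx":0,"dy":-0.03,"dz":-0.08,"ax":0,"ay":0,"az":0}]';python3 -m handwheel '[{"dx":0,"dy":0,"dz":0,"ax":0,"ay":0,"az":0},{"dx":0,"dy":0,"dz":0,"ax":0,"ay":0,"az":0}]';python3 -c "
from shut import *
st();chk('scene','pics/s6.png');chk('top','pics/t6.png')"
```

```text
t: 12.63
tcp_pos: [0.4706, -0.2473, 0.0337]
tool_rot: [-124.9, 0.5, -18.0]
force: [-0.0, -0.1, 0.4]
opening: 0.0
t: 13.05
tcp_pos: [0.4571, -0.2973, 0.1072]
tool_rot: [-125.1, 0.2, -18.1]
force: [0.2, -0.3, -0.7]
opening: 0.0
t: 13.22
tcp_pos: [0.457, -0.297, 0.1065]
tool_rot: [-125.1, 0.2, -18.1]
force: [-0.0, 0.2, 0.5]
opening: 0.0003
t 13.22 u v z [-0.1417  0.526   0.1065] q [-60.7  33.4  94.6  37.1  94.7  35.7] tilt 35.1 F(u,v,z) [ 0.2 -0.1  0.5]
scene 0.002 0.0778 scene 0.045 0.0792 scene 0.08 0.0794 scene 0.12 0.0795 scene 0.15 0.0793 
top 0.002 0.0792 top 0.045 0.0807 top 0.08 0.0811 top 0.12 0.0806 top 0.15 0.0796
```

View pics/s6.png

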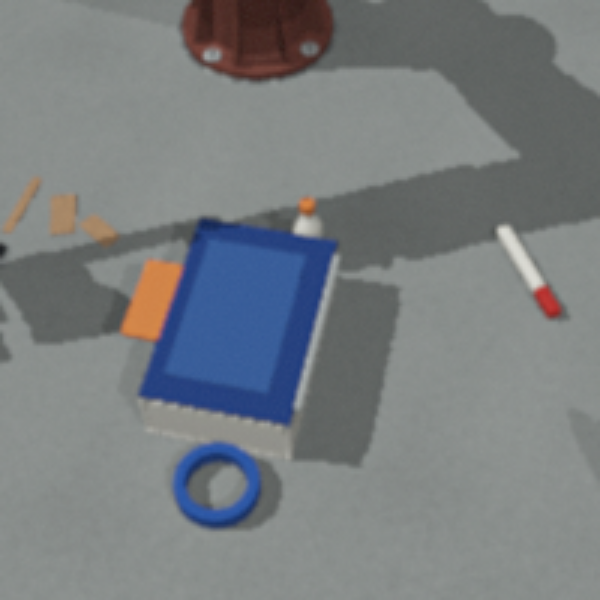

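The lid is shut, the arm is clear, and the tape, glue and marker are where they were.

```bash
python3 -c "
from bench import manip
print(manip.finish_job())"
```

```text
the job is handed in; nothing more can be done
None
```

The lid is fully shut, the arm is clear of everything, and the job was handed in at about 13.3 s of the 56 s allowed.

- **Push:** I tipped the lid over with the shut fingertips against the back of the tab, to about 1.38 rad. I then brought the gripper over the top and round to the front.
- **Catch:** The lid came to rest on the back of the finger at about 0.62 rad and stayed there steadily. I lowered it on the finger over about 4 s, slowing to about 1 cm/s for the last centimetre.
- **Withdrawal:** I slid the finger out from under the tab, down and away, and then raised the arm.

**Last checks:**
- **Lid:** It lies flat, with its top measured 78–81 mm above the table from tab to hinge in both cameras (78.5 mm expected), before and after withdrawing.
- **Contact:** The force on the tool was about 0.5 N, which is noise, with the finger about 137 mm in front of the tab.
- **Other things:** The tape, glue and marker looked unmoved in the last picture. I did not measure the spool, model, knife or scissors again.

**Doubtful readings:**
- A sideways force of about 22 N showed once as the arm stopped in mid-swing above the lid. It was gone by the next reading, so I took it as inertia rather than contact.
- While the lid rested on the finger, its load was within the force noise. The catch itself is confirmed by the steady lid angle in both cameras and the picture.

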